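# Hold the hidden bolt head behind the clamp bracket

### The job

Slide the torque slider on the nut runner's control box until its white grip is level with the yellow arrow, and let go of it. Then reach down into the narrow gap behind the cream bracket, grip the hidden brass bolt head that the runner is slowly dragging round, and hold it firmly so that it stops turning: the program finishes while still holding it. Do not knock the loose things about.

Things in the scene. Friction and masses are not known exactly. Their poses are not given: they have to be found in the camera images.
- console: Control box of the nut runner, fixed to the table: dark box with a grey top, 150 (x) x 230 (y) x 40 mm high; it stands to the robot's left or right, turned a little. Origin: centre of its underside; its y axis is the direction of the slider's track, z is up.
- fader (a joint): The slider's position in m, 0 to 0.10, along the +y axis of the console. At 0 the grip's centre is 50 mm to the -y side of the console's centre; at value q it is at console y = q - 0.05, x = 0. It moves with about 1.5 N and stays where it is left.
- fader_top (a point): Centre of the top face of the slider's white grip, a block 28 (x, across the track) x 20 (y, along the track) x 40 mm high that stands on an aluminium track 40 mm wide, 150 mm long and 14 mm high on the console; this point is 94.5 mm above the table. Axes as the console's.
- pointer: Flat yellow arrow, 24 mm long, 15 mm wide and 3 mm thick, lying on the console's top beside the track on the +x side, its point 38 mm from the track's centre line and pointing to -x, at the track. Origin: the underside of its point; axes as the console's. The grip is set when its centre is level with this point along y.
- clamp: Clamp fixture, fixed on the other side from the console, turned a little: aluminium base plate 270 x 190 x 12 mm with an upright cream bracket, 130 mm wide (y), 10 mm thick, top 107 mm above the table. Origin: on the table under the bracket's rear (+x) face, beneath the bolt; x runs along the bolt away from the bracket's rear face, y along the bracket, z up.
- bracket_top (a point): Middle of the top edge of the cream bracket's rear face, 107 mm above the table; axes as the clamp's. On the bracket's -x side are the nut, socket and nut runner (60 mm wide, up to 110 mm high).
- rail_top (a point): Middle of the top front edge of the upright black rail behind the bracket (130 mm wide, 24 mm thick, top 88 mm above the table). The gap between bracket and rail is 46 mm wide (x) and open above and at both ends; the bolt head is in it.
- head_end (a point): Brass hex bolt head in the gap, axis level along the clamp's x, 85 mm above the table; 20 mm across flats, 23 across corners; reaches from 8 to 24 mm behind the bracket, on a steel boss of 16 mm diameter. Red line on its end and one corner. This point: middle of its free end face; x along the axis, turns with the bolt. Closing jaws turn it until its flats lie against them.
- head_center (a point): Centre of the bolt head, on the bolt's axis 16 mm behind the bracket's rear face and 85 mm above the table; axes as the clamp's (it does not turn). When holding, this point should lie between the finger pads.
- bolt (a joint): Angle of the bolt about the clamp's +x axis, rad. The runner drags the bolt round at about 0.2 rad/s with about 0.12 N m all the time, from the start, until it is held; it stops only while gripped. At 0 one pair of flats faces clamp +y and -y.
- spare_nut: Loose steel hex nut, 24 mm across flats, 12 mm high, lying on the clamp's base plate. Origin: centre of underside. Leave it there.
- spacer: Loose copper ring, 28 mm outside, 10 mm high, lying on the console beside the track. Origin: centre of underside. Leave it there.
- jar: Loose amber jar, 56 mm wide, 75 mm high. Origin: centre of underside. Leave it.
- wrench: Loose steel wrench lying on the table beyond the clamp or console. Leave it.
- driver: Loose screwdriver lying on the table. Leave it.
- collimator: Loose upright brass cylinder, 36 mm wide, 70 mm high. Origin: centre of underside. Leave it.
- nut_cup: Loose blue bowl, 70 mm wide, 45 mm high. Origin: centre of underside. Leave it.

How it is judged:
By the outcome, as a careful person would: the job done as asked, in the order asked, and still so for the second after the job is handed in, while the arm keeps its last pose, push and grip.
It also fails if it takes over 45 s, if anything falls off the work surface, if the arm or the gripper's body presses on something with over 40 N, if the wrist force passes 120 N, or if a joint passes its speed limit or range.

### The arm

A 6-joint arm with a two-finger parallel gripper is mounted at the origin on the work surface. World frame = base frame: x ahead of the robot, y to its left, z up, the work surface at z = 0. Lengths are in m, angles in rad, forces in N, time in s.
With the tool pointing down it reaches from about 0.325 to 0.9 m from the base axis. Payload 6.1 kg.
Tool frame: the origin (TCP) lies at the very end of the fingers, on their centre line; the grasp point (between the pads) lies 19 mm behind it; z points along the fingers, y is the direction in which the jaws open and shut (so a half turn about z gives the same grasp; the last joint's range is limited). The gripper opens to 87 mm and grips with 3 to 60 N. Pads are 19 mm wide; open, the fingers measure 117 mm over their backs; the gripper's body (75 mm by 190 mm) begins 51 mm behind the grasp point.
Start: joints at [-1.387, 0.22, 1.526, -0, 1.395, -0.126], TCP at [0.191, -0.595, 0.223] pointing down, gripper open.
Joint ranges: [-2.98, 2.98], [-0.91, 2.08], [0.09, 2.57], [-1.24, 4.39], [0.2, 2.65], [-2.68, 2.68]. Speed limits (rad/s): [2.57, 2.57, 3.01, 3.14, 3.14, 3.14].

### API

Orientations are given as a rotation vector (axis times angle).
In Python, from cell import r gives the robot as it stands.
- The arm moves only by the tool jog_arm, never from a script. Its argument "commands" is a list of rows, each a list of 3 entries, a list of its own where there are three numbers: the shift along the tool's x, y, z scaled (see below), then the turn, a rotation vector about the tool's x, y, z scaled (see below), then the gripper command: -1 is shut, 1 is fully open, values between are in proportion. In form: [[[x, y, z], [ax, ay, az], hand], ...]. A call has 1 to 8 rows; each row is the pose to reach, as a shift and turn from the pose measured when the call began, along the tool's axes at that moment, turning the shorter way round; what a row does not reach only later rows make up. The controller multiplies each number of a shift by 0.1 m and each number of a turn by 360 degrees. A row lasts 1/12 s, in which the tool goes at most 41.7 mm and 7.16 degrees, less where a joint would pass 70% of its speed; a pose out of reach is approached as far as the arm can. A call with a number of a shift or a turn outside -1 to 1 is refused whole. A call with a gripper value outside its range is refused whole. The fingers move at their own pace and stop on an object; the grip force is fixed at half the most. Time passes only in rows, so rows that repeat a pose let the fingers close. It gives the time, the measured TCP pose, the force and the opening at its end, in the units of the state.
- r.observe(): the state, without advancing time (a new reading comes with each control period).
- r.grab_frame(name): name is "scene" or "top" or "wrist"; returns a dict with "pixels" (384x512x3 uint8, red, green, blue), "depth" (384x512 float32, m along the optical axis (not along the pixel's ray), 0 where there is no reading), "fov_y" (degrees; the focal length in pixels is half the picture's height over the tangent of half this angle, whatever the lens; pixels are square), "cx", "cy" (the principal point, pixels), "camera_from_world" (4x4, takes a point from world to camera coordinates). Camera axes: x right, y down, z forward; pixel columns grow to the right and rows downward; lengths in m; the calibration is good to about 2 mm. A picture is of the moment at which its call begins.
- r.hand_in(): hands the job in, once; it reports no verdict.
The state is a dict: "clock": time; "qpos": joint angles; "qd": joint speeds; "joint_efforts": joint torques, N m; "ee_pos": TCP position; "orientation": TCP orientation; "wrist_force": force on the tool from outside, world axes, zero at the start; "ft_torque": the same for the moment, N m; "width": finger opening in m.
Only numpy, scipy, OpenCV 4.12 (cv2) and the standard library are available. Lean on these libraries where they do the work, as an engineer would, in place of code of your own. Each camera call takes 0.05 s, during which the arm holds its last target. There are 200 camera calls.

## Working session

There is one attempt and no reset: what is moved stays moved. The work goes in short steps, Python scripts to look and compute and a tool call to move; the robot and the scene stay as the last step left them, time stands still between calls to the robot, and variables do not carry over. Pictures are saved under pics/ and viewed, about 8 in all and at most 12, crops included, and the job is handed in when it is done.

Besides the shell and the picture viewer there is one more tool, called after "Request:" as name(argument=value, ...), one argument or row to a line, values as JSON. jog_arm: Moves the arm, as the interface text tells. Shifts and turns lie within -1 to 1; 1 stands for 0.1 m of shift or 360 degrees of turn. Its arguments: {"type":"object","properties":{"commands":{"type":"array"}},"required":["commands"]}

```bash
mkdir -p pics; ls; cat > h.py <<'E'
import numpy as np, cv2, pickle
from cell import r
from scipy.spatial.transform import Rotation as R
def grab(n,tag):
    f=r.grab_frame(n); pickle.dump(f,open(f'pics/{tag}.pkl','wb')); cv2.imwrite(f'pics/{tag}.png',f['pixels'][:,:,::-1]); return f
def load(tag): return pickle.load(open(f'pics/{tag}.pkl','rb'))
def foc(f): return f['pixels'].shape[0]/2/np.tan(np.radians(f['fov_y'])/2)
def plane(f,u,v,z):
    C=np.array(f['camera_from_world']); Rm=C[:3,:3]; o=-Rm.T@C[:3,3]
    d=Rm.T@np.array([(u-f['cx'])/foc(f),(v-f['cy'])/foc(f),1]); return o+d*(z-o[2])/d[2]
def cloud(f):
    D=f['depth']; v,u=np.indices(D.shape); C=np.array(f['camera_from_world'])
    p=np.stack([(u-f['cx'])/foc(f)*D,(v-f['cy'])/foc(f)*D,D],-1); return (p-C[:3,3])@C[:3,:3]
def proj(f,p):
    C=np.array(f['camera_from_world']); c=C[:3,:3]@np.array(p)+C[:3,3]; return c[0]/c[2]*foc(f)+f['cx'],c[1]/c[2]*foc(f)+f['cy']
def delta(p,rv=None):
    "shift/turn in tool axes scaled"
    s=r.observe(); T=R.from_rotvec(s['orientation']); out=T.inv().apply(np.array(p)-s['ee_pos'])/0.1
    t=None if rv is None else (T.inv()*R.from_rotvec(rv)).as_rotvec()/(2*np.pi)
    return out.round(3),None if t is None else t.round(4)
E
python3 - <<'E'
from h import *
print(r.observe())
a=grab('top','top0')['pixels'];b=grab('scene','sc0')['pixels']
E
```

```text
pics
{'clock': 0.0, 'qpos': array([-1.38712184e+00,  2.21243064e-01,  1.52757367e+00,  2.48588794e-05,
        1.39467778e+00, -1.26107784e-01]), 'qd': array([ 1.04413074e-03,  8.02300844e-04,  5.28481242e-04,  9.07111193e-06,
       -1.00145361e-03, -1.97205505e-04]), 'joint_efforts': array([-2.74062892e-03, -4.94618082e+01, -3.87373281e+01,  6.96976692e-02,
        5.73604612e-02, -1.71680340e-04]), 'ee_pos': array([ 0.19042208, -0.59465932,  0.22144656]), 'orientation': array([-3.10210460e+00, -4.84361296e-01,  4.75259429e-05]), 'wrist_force': array([-0.12265746,  0.39400178, -0.19770651]), 'ft_torque': array([ 0.00124897, -0.02277916, -0.00424502]), 'width': 0.08701118282807505}
```

View pics/top0.png

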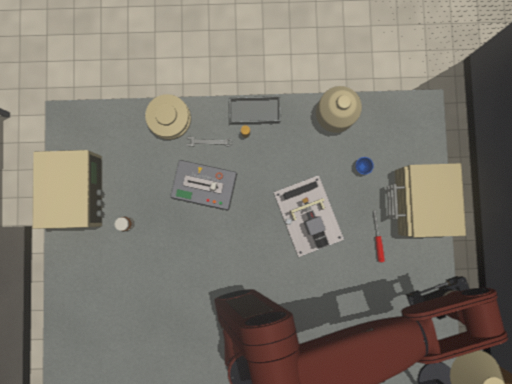

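View pics/sc0.png

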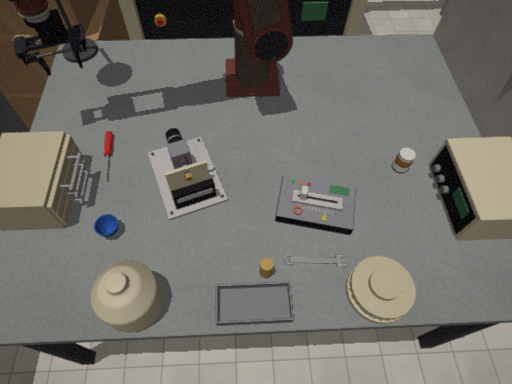

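The top view shows the console at about (204,185), with the arrow near (199,169) and the grip near (216,187). The clamp is at about (308,215), with the bracket near (306,209). The scene view shows the grip at (304,190) and the arrow at (324,216). I'll measure by colour and depth next.

```bash
python3 - <<'E'
from h import *
for tag,c in(('top0',((165,155),(245,215))),('sc0',((265,170),(365,235)))):
    f=load(tag);P=cloud(f);px=f['pixels'];hsv=cv2.cvtColor(px,cv2.COLOR_RGB2HSV)
    (x0,y0),(x1,y1)=c
    m=np.zeros(px.shape[:2],bool);m[y0:y1,x0:x1]=1
    h,s,v=hsv[...,0],hsv[...,1],hsv[...,2]
    box=m&(P[...,2]>.025)&(P[...,2]<.06)
    vv,uu=np.nonzero(box); q=P[box]
    rc=cv2.minAreaRect((q[:,:2]*1000).astype(np.float32)); print(tag,'console rect',rc)
    g=m&(P[...,2]>.08); vg,ug=np.nonzero(g); print('grip',g.sum(),P[g].mean(0),ug.mean(),vg.mean(),plane(f,ug.mean(),vg.mean(),.0945))
    y=m&(h>18)&(h<34)&(s>140)&(v>120)
    n,L,st,ce=cv2.connectedComponentsWithStats(y.astype(np.uint8))
    for i in range(1,n):
        if st[i,4]>3: print('yel',st[i],ce[i],plane(f,*ce[i],.043))
a=load('top0')['pixels'][150:260,165:350,::-1];cv2.imwrite('pics/tc.png',cv2.resize(a,None,fx=4,fy=4,interpolation=2))
f=load('top0');P=cloud(f)
q=P[160:260,265:350]
for lo,hi in((.1,.115),(.08,.095),(.006,.02)):
    k=(q[...,2]>lo)&(q[...,2]<hi); print(lo,k.sum(),cv2.minAreaRect((q[k][:,:2]*1000).astype(np.float32)))
E
```

```text
top0 console rect ((586.7410888671875, 169.72544860839844), (230.80633544921875, 150.162841796875), 76.05979919433594)
grip 57 [0.53821467 0.07781158 0.55342767] 213.10526315789474 185.42105263157896 [0.57626787 0.12362944 0.0945    ]
yel [199 168   3   4   7] [199.57142857 169.        ] [0.64546794 0.17969412 0.043     ]
sc0 console rect ((591.4796752929688, 165.697509765625), (230.26480102539062, 151.6333770751953), 76.10994720458984)
grip 102 [0.75093027 0.06204999 0.37356178] 306.5882352941176 191.86274509803923 [0.58871898 0.12941292 0.0945    ]
yel [322 215   4   5  14] [323.64285714 217.57142857] [0.64819737 0.17981881 0.043     ]
0.1 463 ((419.3667297363281, -247.00717163085938), (165.9940185546875, 127.30744934082031), 19.07869529724121)
0.08 324 ((452.49151611328125, -234.99557495117188), (235.535400390625, 129.1796875), 19.37184715270996)
0.006 2296 ((479.9798889160156, -232.29310607910156), (328.57220458984375, 386.5609130859375), 88.22589111328125)
```

View pics/tc.png

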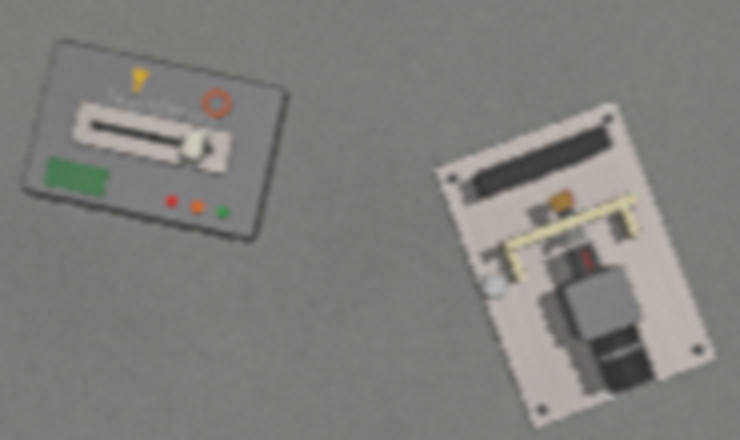

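The crop shows the arrow at (140,78), the grip at (195,147), and the spacer ring at (217,103). The brass head is at (562,202), behind the bracket's cream edge. I'll move toward the console and take a wrist picture over the clamp on the way.

Request:
jog_arm(
  commands=[
    [[0.97, -0.94, 0], [0, 0, 0], 1],
    [[0.97, -0.94, 0], [0, 0, 0], 1],
    [[0.97, -0.94, 0], [0, 0, 0], 1],
    [[0.97, -0.94, 0], [0, 0, 0], 1],
    [[0.97, -0.94, 0], [0, 0, 0], 1],
  ],
)

```text
clock: 0.52
ee_pos: [0.2556, -0.473, 0.2214]
orientation: [-3.1, -0.489, -0.0]
wrist_force: [-0.9, -1.5, -0.3]
width: 0.0873
```

Request:
jog_arm(
  commands=[
    [[0.97, -0.94, 0], [0, 0, 0], 1],
    [[0.97, -0.94, 0], [0, 0, 0], 1],
    [[0.97, -0.94, 0], [0, 0, 0], 1],
    [[0.97, -0.94, 0], [0, 0, 0], 1],
    [[0.97, -0.94, 0], [0, 0, 0], 1],
  ],
)

```text
clock: 0.93
ee_pos: [0.3199, -0.3522, 0.2218]
orientation: [-3.1, -0.494, -0.001]
wrist_force: [-0.1, -0.3, -0.8]
width: 0.0868
```

Request:
jog_arm(
  commands=[
    [[0.97, -0.94, 0], [0, 0, 0], 1],
    [[0.97, -0.94, 0], [0, 0, 0], 1],
    [[0.97, -0.94, 0], [0, 0, 0], 1],
    [[0.97, -0.94, 0], [0, 0, 0], 1],
    [[0.97, -0.94, 0], [0, 0, 0], 1],
  ],
)

```text
clock: 1.35
ee_pos: [0.384, -0.2322, 0.2224]
orientation: [-3.099, -0.499, -0.002]
wrist_force: [-0.1, -0.8, 0.6]
width: 0.087
```

```bash
python3 - <<'E'
from h import *
grab('wrist','w1'); s=r.observe(); print(s['clock'],s['ee_pos'],s['orientation'])
E
```

```text
1.4 [ 0.38332284 -0.23355564  0.22239933] [-3.10036415e+00 -4.97349104e-01 -4.78339599e-04]
```

View pics/w1.png

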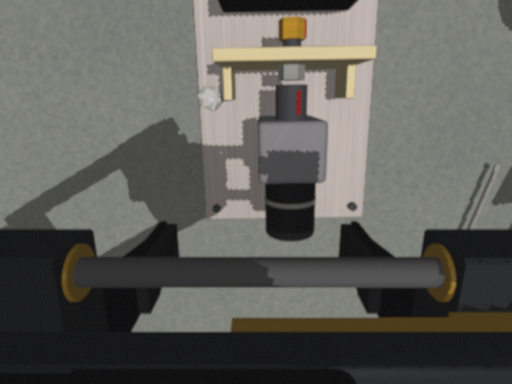

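The wrist view shows the cream bracket top edge around (214–375, 52), the brass head at (293,28) and the spare nut at (209,97). I'll measure the clamp from this picture and carry on to the console.

```bash
python3 - <<'E'
from h import *
f=load('w1');px=f['pixels'];h,s,v=cv2.split(cv2.cvtColor(px,cv2.COLOR_RGB2HSV));P=cloud(f)
cr=(abs(P[...,2]-.107)<.006)&(h>15)&(h<35)&(s>40); cr[120:]=0; cr[:,:200]=0
print(cr.sum()); top=[(u,np.nonzero(cr[:,u])[0].min()) for u in range(222,368) if cr[:,u].any()]
W=np.array([plane(f,u+.5,y,.107) for u,y in top]); vx,vy,x0,y0=cv2.fitLine(W[:,:2].astype(np.float32),cv2.DIST_HUBER,0,.001,.001).ravel()
print('edge yaw of y',np.degrees(np.arctan2(vy,vx)),x0,y0)
us=np.nonzero(cr.any(0))[0]; e=[plane(f,u,np.nonzero(cr[:,min(u,us[-1])])[0].min() ,.107) for u in (us[0],us[-1]+1)]
print(us[0],us[-1],e,np.mean(e,0),np.linalg.norm(e[0]-e[1]))
b=(h>8)&(h<26)&(s>150)&(v>60); b[50:]=0;b[:,:260]=0;b[:,330:]=0
print('brass cols',np.nonzero(b.sum(0)>3)[0][[0,-1]],'rows',np.nonzero(b.sum(1)>3)[0][[0,-1]])
us,vs=np.nonzero(b.sum(0)>3)[0],np.nonzero(b.sum(1)>3)[0]
print(plane(f,us.mean()+.5,vs[0],.085+.008),plane(f,us.mean()+.5,vs[-1]+1,.095), np.median(P[b],0))
E
```

```text
2297
edge yaw of y -70.8617 0.5038845 -0.23824161
212 376 [array([ 0.47741257, -0.16349803,  0.107     ]), array([ 0.51999844, -0.28574173,  0.107     ])] [ 0.49870551 -0.22461988  0.107     ] 0.1294491406010811
brass cols [280 305] rows [18 39]
[ 0.52133794 -0.21678048  0.093     ] [ 0.5056124  -0.22225168  0.095     ] [ 0.51409257 -0.21846699  0.09335124]
```

Request:
jog_arm(
  commands=[
    [[0.97, -0.94, 0], [0, 0, 0], 1],
    [[0.97, -0.94, 0], [0, 0, 0], 1],
    [[0.97, -0.94, 0], [0, 0, 0], 1],
    [[0.97, -0.94, 0], [0, 0, 0], 1],
    [[0.97, -0.94, 0], [0, 0, 0], 1],
  ],
)

```text
clock: 1.82
ee_pos: [0.447, -0.114, 0.2226]
orientation: [-3.1, -0.501, -0.001]
wrist_force: [-0.4, 0.2, 0.9]
width: 0.0872
```

Request:
jog_arm(
  commands=[
    [[0.97, -0.94, 0], [0, 0, 0], 1],
    [[0.97, -0.94, 0], [0, 0, 0], 1],
    [[0.97, -0.94, 0], [0, 0, 0], 1],
    [[0.97, -0.94, 0], [0, 0, 0], 1],
    [[0.97, -0.94, 0], [0, 0, 0], 1],
  ],
)

```text
clock: 2.23
ee_pos: [0.5105, 0.0052, 0.2225]
orientation: [-3.1, -0.503, 0.0]
wrist_force: [-0.2, -1.2, -0.2]
width: 0.0872
```

Request:
jog_arm(
  commands=[
    [[0, -0.6, 0], [0, 0, 0.0885], 1],
    [[0, -0.6, 0], [0, 0, 0.0885], 1],
    [[0, -0.6, 0], [0, 0, 0.0885], 1],
    [[0, -0.6, 0], [0, 0, 0.0885], 1],
    [[0, -0.6, 0], [0, 0, 0.0885], 1],
    [[0, -0.6, 0], [0, 0, 0.0885], 1],
  ],
)

```text
clock: 2.73
ee_pos: [0.4914, 0.059, 0.2224]
orientation: [3.118, -0.374, -0.001]
wrist_force: [-0.2, 0.5, 1.4]
width: 0.0869
```

```bash
python3 - <<'E'
from h import *
grab('wrist','w2'); s=r.observe(); print(s['clock'],s['ee_pos'],s['orientation'],s['qpos'])
E
```

```text
2.7833 [0.4914982  0.05932852 0.2224635 ] [ 3.11921163e+00 -3.68487616e-01 -6.05916720e-04] [-3.88515866e-02 -9.42183382e-02  1.85663265e+00 -6.70491637e-04
  1.37961734e+00  1.76725200e+00]
```

View pics/w2.png

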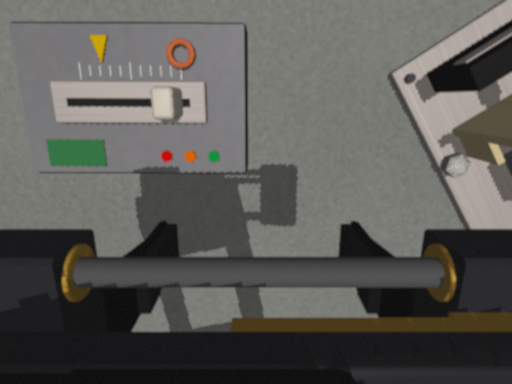

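The wrist view shows the arrow tip at about (99,62), the grip top at (166,104), the spacer at (181,53), and the tool aligned with the track.

```bash
python3 - <<'E'
from h import *
f=load('w2');px=f['pixels'];h,s,v=cv2.split(cv2.cvtColor(px,cv2.COLOR_RGB2HSV));P=cloud(f)
y=(h>18)&(h<34)&(s>120)&(v>100);y[80:]=0;y[:,140:]=0
vs,us=np.nonzero(y);tip=vs.max();print('tip',us[vs>=tip-1].mean()+.5,tip+1,us.mean()+.5)
pt=plane(f,us[vs>=tip-2].mean()+.5,tip+1,.0435);ax=plane(f,us.mean()+.5,vs.mean()+.5,.0435)
g=(abs(P[...,2]-.0945)<.004);g[140:]=0;g[:,:140]=0;g[:,200:]=0
vg,ug=np.nonzero(g);print('grip',g.sum(),ug.min(),ug.max(),vg.min(),vg.max())
gr=cv2.minAreaRect(np.c_[P[g][:,:2]*1000].astype(np.float32));gc=P[g].mean(0);print(gr,gc,plane(f,(ug.min()+ug.max()+1)/2,(vg.min()+vg.max()+1)/2,.0945))
t=(abs(P[...,2]-.0545)<.003);t[130:]=0;t[:,:45]=0;t[:,215:]=0
tr=cv2.minAreaRect(np.c_[P[t][:,:2]*1000].astype(np.float32));print('track',tr)
c=(abs(P[...,2]-.040)<.003);c[180:]=0;c[:,260:]=0
print('console',cv2.minAreaRect(np.c_[P[c][:,:2]*1000].astype(np.float32)))
print('tip',pt,'cent',ax)
E
```

```text
tip 101.5 62 99.52222222222223
grip 706 151 174 87 119
((578.0374145507812, 122.37300109863281), (19.9522647857666, 26.831052780151367), 76.33175659179688) [0.57812644 0.12194084 0.09310281] [0.57752544 0.12107623 0.0945    ]
track ((588.5682983398438, 164.85833740234375), (149.8977508544922, 39.86997604370117), 76.27851104736328)
console ((588.607177734375, 164.80413818359375), (228.96249389648438, 148.68946838378906), 75.94081115722656)
tip [0.63152643 0.18106208 0.0435    ] cent [0.64639803 0.17733918 0.0435    ]
```

```bash
python3 - <<'E'
from h import *
print(delta([.578,.122,.13],[3.119,-.377,0]))
E
```

```text
(array([ 0.695, -0.812,  0.924]), array([0.0001, 0.    , 0.0009]))
```

Request:
jog_arm(
  commands=[
    [[0.695, -0.812, 0.2], [0, 0, 0.001], 1],
    [[0.695, -0.812, 0.2], [0, 0, 0.001], 1],
    [[0.695, -0.812, 0.3], [0, 0, 0.001], 1],
    [[0.695, -0.812, 0.9], [0, 0, 0.001], 0.3],
    [[0.695, -0.812, 0.92], [0, 0, 0.001], 0.3],
    [[0.695, -0.812, 0.92], [0, 0, 0.001], 0.3],
    [[0.695, -0.812, 0.92], [0, 0, 0.001], 0.3],
  ],
)

```text
clock: 3.37
ee_pos: [0.5769, 0.1204, 0.129]
orientation: [3.117, -0.378, -0.006]
wrist_force: [0.2, -0.1, 0.4]
width: 0.0681
```

```bash
python3 - <<'E'
from h import *
print(delta([.578,.122,.064],[3.119,-.377,0]))
E
```

```text
(array([ 0.009, -0.02 ,  0.649]), array([ 0.0004,  0.0006, -0.0001]))
```

Request:
jog_arm(
  commands=[
    [[0.01, -0.02, 0.3], [0, 0.0005, 0], 0.3],
    [[0.01, -0.02, 0.65], [0, 0.0005, 0], 0.3],
    [[0.01, -0.02, 0.65], [0, 0.0005, 0], 0.3],
    [[0.01, -0.02, 0.65], [0, 0.0005, 0], 0.1],
    [[0.01, -0.02, 0.65], [0, 0.0005, 0], -0.2],
    [[0.01, -0.02, 0.65], [0, 0.0005, 0], -0.4],
    [[0.01, -0.02, 0.65], [0, 0.0005, 0], -0.6],
    [[0.01, -0.02, 0.65], [0, 0.0005, 0], -1],
  ],
)

```text
clock: 4.03
ee_pos: [0.5796, 0.122, 0.0661]
orientation: [3.117, -0.377, 0.004]
wrist_force: [0.5, 0.0, -0.3]
width: 0.0308
```

Request:
jog_arm(
  commands=[
    [[0, 0, 0], [0, 0, 0], -1],
    [[0, 0, 0], [0, 0, 0], -1],
    [[0, 0, 0], [0, 0, 0], -1],
    [[0, 0, 0], [0, 0, 0], -1],
  ],
)

```text
clock: 4.37
ee_pos: [0.5803, 0.1223, 0.0674]
orientation: [3.118, -0.377, 0.006]
wrist_force: [-1.8, 0.3, 6.2]
width: 0.0196
```

```bash
python3 - <<'E'
from h import *
s=r.observe();p=s['ee_pos'];print(s['width'],p,s['wrist_force'])
y=np.array([.2385,.9711]);c=np.array([.5886,.1648]);cur=(p[:2]-c)@y;print('y now',cur)
t=p.copy();t[:2]+=y*(.0261-cur);print(delta(t,[3.119,-.377,0]))
E
```

```text
0.019624709826998283 [0.58033824 0.12228285 0.06736635] [-1.7654311   0.29583599  6.20609822]
y now -0.04325882932419015
(array([-0.   , -0.694, -0.   ]), array([ 0.0001, -0.0007, -0.    ]))
```

Request:
jog_arm(
  commands=[
    [[0, -0.15, 0], [0, 0, 0], -1],
    [[0, -0.3, 0], [0, 0, 0], -1],
    [[0, -0.45, 0], [0, 0, 0], -1],
    [[0, -0.58, 0], [0, 0, 0], -1],
    [[0, -0.694, 0], [0, 0, 0], -1],
    [[0, -0.694, 0], [0, 0, 0], -1],
    [[0, -0.694, 0], [0, 0, 0], -1],
  ],
)

```text
clock: 4.95
ee_pos: [0.5974, 0.1912, 0.0674]
orientation: [3.119, -0.375, 0.008]
wrist_force: [2.3, 1.0, 1.3]
width: 0.0199
```

```bash
python3 - <<'E'
from h import *
s=r.observe();p=s['ee_pos'];print(s['width'],p,s['wrist_force'])
y=np.array([.2385,.9711]);c=np.array([.5886,.1648]);cur=(p[:2]-c)@y;print('short by',.0261-cur)
E
```

```text
0.01989012956484706 [0.59744647 0.19120202 0.06739837] [2.2693426  0.98876077 1.33446373]
short by -0.0016488857372433663
```

Request:
jog_arm(
  commands=[
    [[0, 0, 0], [0, 0, 0], -0.2],
    [[0, 0, 0], [0, 0, 0], 0.1],
    [[0, 0, 0], [0, 0, 0], 0.3],
    [[0, 0, 0], [0, 0, 0], 0.3],
    [[0, 0, 0], [0, 0, 0], 0.3],
    [[0, 0, -0.3], [0, 0, 0], 0.3],
    [[0, 0, -0.6], [0, 0, 0], 0.3],
    [[0, 0, -0.8], [0, 0, 0], 0.3],
  ],
)

```text
clock: 5.62
ee_pos: [0.5977, 0.1911, 0.1498]
orientation: [-3.119, 0.375, -0.011]
wrist_force: [0.7, 0.0, 1.3]
width: 0.0556
```

Request:
jog_arm(
  commands=[
    [[-0.5, 0, -0.3], [0, 0, 0], 0.3],
    [[-0.8, 0.4, -0.7], [0, 0, 0], 0.5],
    [[-0.9, 0.7, -0.8], [0, 0, 0], 0.5],
    [[-0.9, 0.7, -0.8], [0, 0, 0], 0.5],
    [[-0.9, 0.7, -0.8], [0, 0, 0], 0.5],
    [[-0.9, 0.7, -0.8], [0, 0, 0], 0.5],
  ],
)

```text
clock: 6.12
ee_pos: [0.4934, 0.144, 0.2305]
orientation: [-3.117, 0.378, -0.015]
wrist_force: [-0.2, 0.1, -1.0]
width: 0.0653
```

```bash
cat > m.py <<'E'
from h import *
def meas(f):
    px=f['pixels'];h,s,v=cv2.split(cv2.cvtColor(px,cv2.COLOR_RGB2HSV));P=cloud(f)
    con=np.hypot(P[...,0]-.5886,P[...,1]-.1648)<.14
    y=con&(h>18)&(h<34)&(s>120)&(v>100)&(P[...,2]<.05)
    vs,us=np.nonzero(y);ax=plane(f,us.mean()+.5,vs.mean()+.5,.0435)
    g=con&(abs(P[...,2]-.0945)<.004);vg,ug=np.nonzero(g);gc=P[g].mean(0)
    (a,b),_,_=cv2.minAreaRect((P[g][:,:2]*1000).astype(np.float32));gr=np.array([a,b])/1000
    t=con&(abs(P[...,2]-.0545)<.003);tr=cv2.minAreaRect((P[t][:,:2]*1000).astype(np.float32))
    Y=np.array([.2385,.9711])
    print('yellow',y.sum(),us.mean(),vs.mean(),ax,'grip',g.sum(),ug.mean(),vg.mean(),gc,gr,'track',tr)
    print('grip minus pointer y mm',(gc[:2]-ax[:2])@Y*1000,(gr-ax[:2])@Y*1000)
E
python3 - <<'E'
from m import *
meas(grab('wrist','w3'));s=r.observe();print(s['clock'],s['ee_pos'],s['orientation'],s['width'])
E
```

```text
yellow 249 186.67871485943775 28.248995983935743 [0.6462666  0.17755118 0.0435    ] grip 685 178.79562043795622 82.6087591240876 [0.59502429 0.18996899 0.09315655] [0.59481036 0.19041057] track ((595.9266967773438, 163.01535034179688), (149.5025634765625, 55.33878707885742), 76.1478271484375)
grip minus pointer y mm -0.16235654221829052 0.21543590487495062
6.1667 [0.49339104 0.14434607 0.22946121] [-3.11784786  0.3769876  -0.01266984] 0.06521014716838003
```

View pics/w3.png

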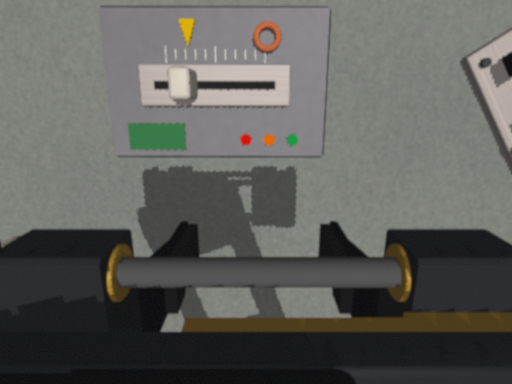

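The picture shows the grip at (180,84) level with the arrow at (187,30). Measured, the offset is within about 0.2 mm, and the spacer is where it was. Next, the bolt.

```bash
python3 - <<'E'
from h import *
print(delta([.514,-.219,.23],[3.0979,.5223,0]))
E
```

```text
(array([ 1.066,  3.48 , -0.004]), array([ 0.0001, -0.0013, -0.0915]))
```

Request:
jog_arm(
  commands=[
    [[0.08, 0.99, 0], [0, 0, 0], 1],
    [[0.08, 0.99, 0], [0, 0, 0], 1],
    [[0.08, 0.99, 0], [0, 0, 0], 1],
    [[0.08, 0.99, 0], [0, 0, 0], 1],
  ],
)

```text
clock: 6.5
ee_pos: [0.4773, 0.0438, 0.2279]
orientation: [3.118, -0.382, 0.009]
wrist_force: [0.3, -0.5, 0.7]
width: 0.0828
```

Request:
jog_arm(
  commands=[
    [[0.08, 0.99, 0], [0, 0, 0], 1],
    [[0.08, 0.99, 0], [0, 0, 0], 1],
    [[0.08, 0.99, 0], [0, 0, 0], 1],
    [[0.08, 0.99, 0], [0, 0, 0], 1],
  ],
)

```text
clock: 6.83
ee_pos: [0.4611, -0.0563, 0.2268]
orientation: [3.117, -0.387, 0.006]
wrist_force: [-0.2, 0.5, 0.1]
width: 0.0867
```

Request:
jog_arm(
  commands=[
    [[0.08, 0.99, 0], [0, 0, 0], 1],
    [[0.08, 0.99, 0], [0, 0, 0], 1],
    [[0.08, 0.99, 0], [0, 0, 0], 1],
    [[0.08, 0.99, 0], [0, 0, 0], 1],
  ],
)

```text
clock: 7.17
ee_pos: [0.4449, -0.156, 0.226]
orientation: [3.117, -0.391, 0.005]
wrist_force: [0.2, 0.7, -0.5]
width: 0.0873
```

Request:
jog_arm(
  commands=[
    [[0.08, 0.99, 0], [0, -0.0013, -0.0915], 1],
    [[0.08, 0.99, 0], [0, -0.0013, -0.0915], 1],
    [[0.08, 0.99, 0], [0, -0.0013, -0.0915], 1],
    [[0.08, 0.99, 0], [0, -0.0013, -0.0915], 1],
    [[0.08, 0.99, 0], [0, -0.0013, -0.0915], 1],
    [[0.08, 0.99, 0], [0, -0.0013, -0.0915], 1],
  ],
)

```text
clock: 7.67
ee_pos: [0.4292, -0.2525, 0.2252]
orientation: [-3.097, -0.514, 0.009]
wrist_force: [0.7, -1.0, 0.2]
width: 0.087
```

```bash
python3 - <<'E'
from h import *
f=grab('wrist','w4');s=r.observe();print(s['clock'],s['ee_pos'],s['orientation'],s['width'])
px=f['pixels'];h,S,v=cv2.split(cv2.cvtColor(px,cv2.COLOR_RGB2HSV));P=cloud(f)
near=np.hypot(P[...,0]-.5,P[...,1]+.224)<.1
cr=near&(abs(P[...,2]-.107)<.005)&(h>15)&(h<35)&(S>40);cr[200:]=0
us=np.nonzero(cr.any(0))[0][8:-8]
W=np.array([plane(f,u+.5,np.nonzero(cr[:,u])[0].min(),.107) for u in us])
vx,vy,x0,y0=cv2.fitLine(W[:,:2].astype(np.float32),cv2.DIST_HUBER,0,.001,.001).ravel();print('yaw',np.degrees(np.arctan2(vy,vx)),x0,y0)
a=np.nonzero(cr.any(0))[0];e=[plane(f,u,np.nonzero(cr[:,w])[0].min(),.107) for u,w in((a[0],a[3]),(a[-1]+1,a[-4]))];mid=np.mean(e,0);print(a[0],a[-1],'mid',mid,np.linalg.norm(e[0]-e[1]))
b=near&(P[...,2]>.07)&(P[...,2]<.1)&(S>140)&(h>8)&(h<26)
print('brass',b.sum(),np.median(P[b],0),P[b].mean(0))
k=near&(abs(P[...,2]-.088)<.004)&(v<70);print('rail',k.sum(),P[k].mean(0) if k.any() else 0)
X=np.array([np.cos(np.radians(19.14)),np.sin(np.radians(19.14))])
print('rail front - bracket', np.percentile((P[k][:,:2]-mid[:2])@X,[1,99]) if k.any() else 0, 'brass x',np.percentile((P[b][:,:2]-mid[:2])@X,[2,98]),'y',np.percentile((P[b][:,:2]-mid[:2])@np.array([-X[1],X[0]]),[2,98]))
print('head',mid[:2]+.016*X)
E
```

```text
7.7167 [ 0.42919529 -0.25240772  0.22529252] [-3.09896872 -0.5068776   0.00867329] 0.08679152265687244
yaw -71.188354 0.4973618 -0.21831088
175 331 mid [ 0.49914378 -0.22476458  0.107     ] 0.1288565835354796
brass 441 [ 0.51463701 -0.21869965  0.09365809] [ 0.51462657 -0.21870639  0.09266415]
rail 5050 [ 0.54894302 -0.20696131  0.08724306]
rail front - bracket [-0.05673645  0.06941997] brass x [0.00943229 0.02376211] y [-0.00897353  0.01096745]
head [ 0.51425931 -0.21951854]
```

View pics/w4.png

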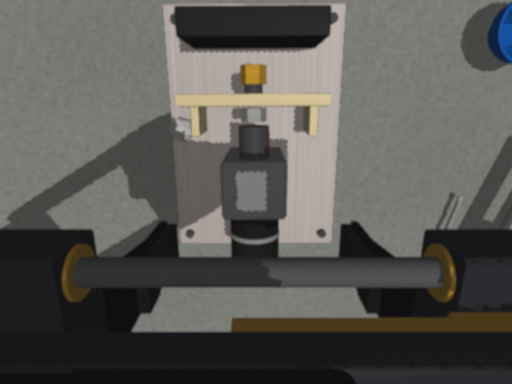

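The view shows the brass head at (254,74) between the bracket's rear edge (row 95) and the rail front (row 45). The gap is clear, and the nut at (183,127) is in front of the bracket. This second measurement agrees with the first to within 1 mm.

```bash
python3 - <<'E'
from h import *
print(delta([.515,-.2185,.145],[-3.0985,-.5185,0]))
E
```

```text
(array([ 0.926, -0.046,  0.798]), array([-0.0004,  0.0008, -0.0012]))
```

Request:
jog_arm(
  commands=[
    [[0.4, -0.046, 0], [0, 0.0008, -0.001], 1],
    [[0.8, -0.046, 0], [0, 0.0008, -0.001], 1],
    [[0.926, -0.046, 0.2], [0, 0.0008, -0.001], 1],
    [[0.926, -0.046, 0.5], [0, 0.0008, -0.001], 1],
    [[0.926, -0.046, 0.8], [0, 0.0008, -0.001], 1],
    [[0.926, -0.046, 0.8], [0, 0.0008, -0.001], 1],
    [[0.926, -0.046, 0.8], [0, 0.0008, -0.001], 1],
  ],
)

```text
clock: 8.3
ee_pos: [0.5141, -0.2162, 0.1429]
orientation: [-3.093, -0.515, 0.007]
wrist_force: [0.6, -0.0, 0.6]
width: 0.087
```

```bash
python3 - <<'E'
from h import *
print(delta([.515,-.2185,.066],[-3.0985,-.5185,0]))
grab('wrist','w5');s=grab('scene','s5')['pixels'][120:225,130:240,::-1]
a=cv2.imread('pics/w5.png');cv2.imwrite('pics/v5.png',np.hstack([cv2.resize(a,(400,300)),cv2.resize(s,(314,300),interpolation=2)]))
E
```

```text
(array([0.003, 0.029, 0.769]), array([-0.001 ,  0.0005, -0.0003]))
```

View pics/v5.png

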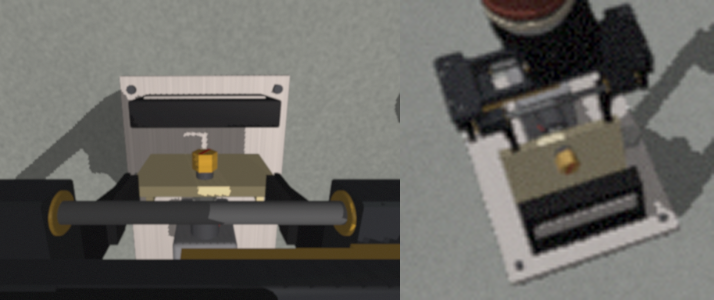

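The wrist half shows the head at (204,162), midway between the fingers (120 and 287). The scene half shows the hand above the bracket. I'll go down slowly.

Request:
jog_arm(
  commands=[
    [[0.005, 0.02, 0.1], [-0.001, 0.0005, 0], 1],
    [[0.005, 0.02, 0.2], [-0.001, 0.0005, 0], 1],
    [[0.005, 0.02, 0.3], [-0.001, 0.0005, 0], 1],
    [[0.005, 0.02, 0.4], [-0.001, 0.0005, 0], 1],
    [[0.005, 0.02, 0.45], [-0.001, 0.0005, 0], 1],
    [[0.005, 0.02, 0.45], [-0.001, 0.0005, 0], 1],
  ],
)

```text
clock: 8.9
ee_pos: [0.516, -0.2193, 0.0994]
orientation: [3.097, 0.515, 0.004]
wrist_force: [-0.5, -0.3, -0.7]
width: 0.087
```

```bash
python3 - <<'E'
from h import *
print(delta([.515,-.2185,.066],[-3.0985,-.5185,0]))
E
```

```text
(array([-0.007, -0.012,  0.334]), array([ 0.0004, -0.0003, -0.0003]))
```

Request:
jog_arm(
  commands=[
    [[-0.005, -0.012, 0.1], [0, 0, 0], 1],
    [[-0.005, -0.012, 0.2], [0, 0, 0], 1],
    [[-0.005, -0.012, 0.3], [0, 0, 0], 1],
    [[-0.005, -0.012, 0.33], [0, 0, 0], 1],
    [[-0.005, -0.012, 0.33], [0, 0, 0], 1],
    [[-0.005, -0.012, 0.33], [0, 0, 0], 1],
  ],
)

```text
clock: 9.4
ee_pos: [0.5151, -0.2183, 0.066]
orientation: [3.097, 0.515, 0.003]
wrist_force: [-0.8, 0.6, 0.2]
width: 0.087
```

```bash
python3 - <<'E'
from h import *
s=r.observe();print(s['wrist_force'],s['ee_pos'],delta([.515,-.2185,.066],[-3.0985,-.5185,0]))
E
```

```text
[-0.77631898  0.56111579  0.22655441] [ 0.51509041 -0.21830721  0.06598685] (array([-0.001,  0.002, -0.   ]), array([ 0.0003, -0.0003, -0.0003]))
```

On target with no contact. Closing in stages.

Request:
jog_arm(
  commands=[
    [[0, 0, 0], [0, 0, 0], 0.4],
    [[0, 0, 0], [0, 0, 0], 0.1],
    [[0, 0, 0], [0, 0, 0], -0.1],
    [[0, 0, 0], [0, 0, 0], -0.2],
    [[0, 0, 0], [0, 0, 0], -0.3],
    [[0, 0, 0], [0, 0, 0], -0.4],
    [[0, 0, 0], [0, 0, 0], -0.4],
    [[0, 0, 0], [0, 0, 0], -0.4],
  ],
)

```text
clock: 10.07
ee_pos: [0.5151, -0.2183, 0.066]
orientation: [3.097, 0.515, 0.003]
wrist_force: [1.0, -0.5, 0.7]
width: 0.0417
```

Request:
jog_arm(
  commands=[
    [[0, 0, 0], [0, 0, 0], -0.6],
    [[0, 0, 0], [0, 0, 0], -1],
    [[0, 0, 0], [0, 0, 0], -1],
    [[0, 0, 0], [0, 0, 0], -1],
    [[0, 0, 0], [0, 0, 0], -1],
    [[0, 0, 0], [0, 0, 0], -1],
    [[0, 0, 0], [0, 0, 0], -1],
    [[0, 0, 0], [0, 0, 0], -1],
  ],
)

```text
clock: 10.73
ee_pos: [0.5149, -0.2179, 0.066]
orientation: [3.098, 0.515, 0.003]
wrist_force: [-1.3, 4.3, 3.2]
width: 0.0193
```

```bash
python3 - <<'E'
from h import *
s=r.observe();print(s['clock'],s['width'],s['wrist_force'],s['ft_torque'],s['ee_pos'],s['orientation'])
E
```

```text
10.7333 0.019272599671469846 [-1.31417133  4.33229292  3.22739807] [0.81482111 0.22604865 0.0620175 ] [ 0.51493223 -0.21785001  0.06599446] [3.09817377e+00 5.15173210e-01 2.75691657e-03]
```

The jaws stopped at the 20 mm flats. I'll hold for a second and check that the head is still.

```bash
python3 - <<'E'
from h import *
grab('scene','s6');grab('wrist','w6')
E
```

Request:
jog_arm(
  commands=[
    [[0, 0, 0], [0, 0, 0], -1],
    [[0, 0, 0], [0, 0, 0], -1],
    [[0, 0, 0], [0, 0, 0], -1],
    [[0, 0, 0], [0, 0, 0], -1],
    [[0, 0, 0], [0, 0, 0], -1],
    [[0, 0, 0], [0, 0, 0], -1],
    [[0, 0, 0], [0, 0, 0], -1],
    [[0, 0, 0], [0, 0, 0], -1],
  ],
)

```text
clock: 11.5
ee_pos: [0.5149, -0.2178, 0.066]
orientation: [3.098, 0.515, 0.003]
wrist_force: [-1.3, 3.9, 3.0]
width: 0.0196
```

Request:
jog_arm(
  commands=[
    [[0, 0, 0], [0, 0, 0], -1],
    [[0, 0, 0], [0, 0, 0], -1],
    [[0, 0, 0], [0, 0, 0], -1],
    [[0, 0, 0], [0, 0, 0], -1],
    [[0, 0, 0], [0, 0, 0], -1],
    [[0, 0, 0], [0, 0, 0], -1],
    [[0, 0, 0], [0, 0, 0], -1],
    [[0, 0, 0], [0, 0, 0], -1],
  ],
)

```text
clock: 12.17
ee_pos: [0.515, -0.2178, 0.066]
orientation: [3.098, 0.515, 0.003]
wrist_force: [-1.3, 4.0, 3.4]
width: 0.0195
```

```bash
python3 - <<'E'
from m import *
a=load('s6')['pixels'];b=grab('scene','s7')['pixels'];c=load('w6')['pixels'];d=grab('wrist','w7')['pixels']
print('diff',[(np.abs(x.astype(int)-y).max(2)>40).sum() for x,y in((a,b),(c,d))])
s=r.observe();print(s['clock'],s['width'],s['wrist_force'],s['ft_torque'])
k=lambda x,r:cv2.resize(x[r[0]:r[1],r[2]:r[3],::-1],(390,290),interpolation=2)
cv2.imwrite('pics/v7.png',np.vstack([np.hstack([k(a,(135,215,140,248)),k(b,(135,215,140,248))]),np.hstack([k(d,(0,384,0,512)),k(b,(160,240,265,373))])]))
E
```

```text
diff [np.int64(0), np.int64(0)]
12.2667 0.01971364068965144 [-0.75896755  3.8365357   2.99296032] [0.72348884 0.24878708 0.03681279]
```

View pics/v7.png

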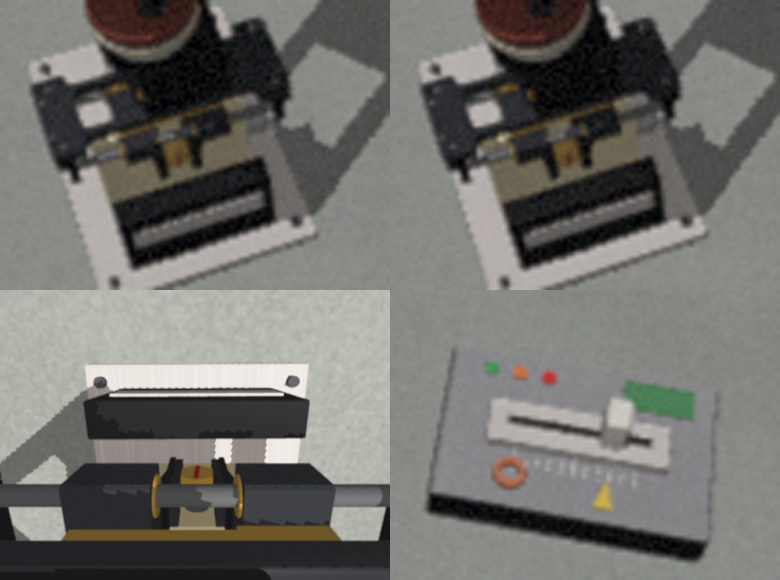

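The head sits between the two pads, with its red mark at (197,472) and at (178,157) and (568,157) in the two scene crops. It hasn't moved over about 1.4 s, and the slider is still level with the arrow. I'll hand in.

```bash
python3 -c "
from cell import r
print(r.hand_in())"
```

```text
the job is handed in; nothing more can be done
None
```

I set the slider to the yellow arrow and let go of it, then gripped the brass bolt head in the gap and handed in while still holding it. The clock stood at about 12.3 s of the 45 s allowed.

- **Slider:** after release, the wrist camera put the grip within about 0.2 mm of the arrow along the track. The arm's own reading while gripping had suggested about 1.6 mm too far. I trusted the camera, because it saw the grip and the arrow in the same picture.
- **Bolt:** the jaws stopped at about 19.5 mm, against 20 mm across the flats. Over about 1.4 s of holding, the before and after pictures showed no change, including the red mark. The wrist force stayed around 5 N.
- **Loose things:** the spacer was unmoved in the last pictures. I did not measure the others again, but the arm stayed clear of them and the wrist force never showed an unexpected contact.

No check failed; the slider reading was the only disagreement.

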